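Open the ratchet peg clamp

ROBOT

A 6-joint arm with a two-finger parallel gripper is mounted at the origin on the work surface. World frame = base frame: x ahead of the robot, y to its left, z up, the work surface at z = 0. Lengths are in m, angles in rad, forces in N, time in s.
With the tool pointing down it reaches from about 0.3 to 0.775 m from the base axis. Payload 14.6 kg.
Tool frame: the origin (TCP) lies on the centre line of the jaws, within the pads' length; the fingertips stand ctrl.tcp_to_tips ahead of it and the grasp point (between the pads) lies 2 mm behind it (ctrl.tcp_to_tips is the distance from the TCP to the fingertips, in m); z points along the fingers, y is the line along which they close (so a half turn about z gives the same grasp; the last joint's range is limited). The gripper opens to 94 mm and grips with 3 to 60 N. Pads are 16 mm wide; open, the fingers measure 119 mm over their backs; the gripper's body (75 mm by 177 mm) begins 78 mm behind the grasp point.
Start: joints at [-1.304, 0.3, 1.521, -0, 1.321, -0.067], TCP at [0.18, -0.52, 0.222] pointing down, gripper open.
Joint ranges: [-3.03, 3.03], [-0.79, 2.21], [0.23, 2.52], [-1.04, 4.18], [0, 3.07], [-2.55, 2.55]. Speed limits (rad/s): [2.22, 2.22, 2.57, 3.14, 3.14, 3.14].

INTERFACE

Orientations are given as [roll, pitch, yaw] about the fixed x, y, z axes, in that order (R = Rz(yaw) Ry(pitch) Rx(roll)).
In Python, from station import telemetry, viewer, hand_in, ctrl gives the robot as it stands.
- The arm moves only by the tool step_arm, never from a script. Its argument "plan" is a list of rows, each an object of numbers: "dx", "dy", "dz": the shift along the tool's x, y, z scaled (see below); "rx", "ry", "rz": the turn, a rotation vector about the tool's x, y, z scaled (see below); "claw": the closure, from 0 (fully open) to 1 (shut). In form: [{"dx": .., "dy": .., "dz": .., "rx": .., "ry": .., "rz": .., "claw": ..}, ...]. A call has 1 to 10 rows; each row shifts and turns the commanded pose from where the row before left it, along the tool's axes as they then stand; what a row does not reach is not made up. The controller multiplies each number of a shift by 0.1 m and each number of a turn by 90 degrees. A row lasts 1/10 s, in which the tool goes at most 50 mm and 8.59 degrees, less where a joint would pass 70% of its speed; a pose out of reach is approached as far as the arm can. A call with a number of a shift or a turn outside -1 to 1 is refused whole. A call with a gripper value outside its range is refused whole. The fingers move at their own pace and stop on an object; "grip_force" is the grip in N (left out, the last holds). Time passes only in rows, so rows that do not move let the fingers close. It gives the time, the measured TCP pose, the force, the opening and the grip force at its end, in the units of the state.
- telemetry.get_obs(): the state, without advancing time (a new reading comes with each control period).
- viewer.camera(name): name is "scene" or "side" or "wrist"; returns a dict with "img" (384x512x3 uint8, red, green, blue), "z_map" (384x512 float32, m along the optical axis (not along the pixel's ray), 0 where there is no reading), "fx", "fy", "cx", "cy" (pixels), "R" (3x3) and "t" (3): a world point X has camera coordinates R X + t; the wrist camera has in their place "tool_from_camera" (4x4, takes a point from camera to tool coordinates, whose origin is the TCP and whose axes are the flange's). Camera axes: x right, y down, z forward; pixel columns grow to the right and rows downward; lengths in m; the calibration is good to about 2 mm. A picture is of the moment at which its call begins: read the wrist's pose just before it.
- hand_in(): hands the job in; it is judged then, once.
Trained networks look in a picture, given as the dict that the camera call returned (one of the last four; its "shot" number tells which), for a name from the list of things; names that differ only in an ending like _2 or _b are one class to them, and where a whole thing is asked for, a point or a joint stands for the part that bears it (a point fixed in the world has none). Each returns a list of dicts, best first, with "score" (0 to 1); they miss things now and then, are a little off and sometimes report something else, mostly with a low value. They report only what shows in the picture. A call takes as long as a camera call.
- viewer.recognise(target, picture): "rect" ([left, top, right, bottom] in pixels, round what is visible of it).
The state is a dict: "time_s": time; "qpos": joint angles; "joint_vel": joint speeds; "tau": joint torques, N m; "ee_pos": TCP position; "eef_rot": TCP orientation; "force": force on the tool from outside, world axes, zero at the start; "moment": the same for the moment, N m; "grip_width": finger opening in m; "grip_force": force on a finger pad.
Only numpy, scipy, OpenCV 4.12 (cv2) and the standard library are available. Lean on these libraries where they do the work, as an engineer would, in place of code of your own. Each camera call takes 0.05 s, during which the arm holds its last target. There are 200 camera calls.

TASK

Open the peg clamp so that the whole bundle of pegs will fit: press the red release tab fully down, then push the orange sliding jaw back along its bar, away from the fixed jaw, until it is fully back against its stop, and leave it there. The ratchet must be released before the jaw is pushed; leave the pegs (including the one lying in the clamp), the mallet and the mug where they are.

Things in the scene. Friction and masses are not known exactly. Their poses are not given: they have to be found in the camera images.
- clamp: Ratchet peg clamp screwed to the table (fixed): dark wooden base 120 x 400 mm, 14 mm thick, carrying a toothed steel bar 18 mm wide, bar top 54 mm above the table. Origin: centre of the base's underside, on the table. Its y axis runs along the bar in the direction in which the jaw opens (from the orange fixed jaw, 88 mm tall, at y = -150 mm, towards the dark steel end stop at y = +161 mm, 66 mm tall); z is up.
- jaw (a joint): Position of the orange sliding jaw along the bar, m: 0 = closed, 0.15 = fully back, where it meets its end stop. Grows towards the clamp's +y. While the red tab is up, a pawl meets the bar's teeth (9 mm apart, so up to about 6 mm of play) and the jaw cannot be moved; with the tab down the jaw slides with about 3 N of friction plus 6 N per m/s and stays where it is left.
- release (a joint): Travel of the red release tab, m: 0 = up (ratchet engaged), 0.010 = fully down. The ratchet lets go once the tab is more than about 7 mm down. It moves under about 5 N and stays down once pressed, with no spring.
- tab_top (a point): Centre of the top of the red release tab, a 42 x 42 mm square tab on top of the sliding jaw, riding with it; 82 mm above the table when up, 72 mm when fully down. The jaw's body around it is at most 68 mm above the table.
- push_face (a point): Centre line of the flat upright face of the orange push post on the sliding jaw, 95 mm above the table; the face looks to the clamp's -y, towards the red tab, is 54 mm wide across the bar, and the post is 16 mm thick and stands to 115 mm above the table. It lies 23 mm beyond the tab's centre along the clamp's +y, so a fingertip on the tab that moves along the clamp's +y meets this face. A sloping brace stands behind the post.
- blue_peg_1: Blue aluminium Y-section tent peg, 180 mm long, 18 mm wide, 16 mm high, lying loose across the clamp's bed beside the fixed jaw, its underside 54 mm above the table. Origin at the middle of its underside, x along the peg. Not part of the job.
- blue_peg_2: Blue Y-section peg like the first, lying loose on the table. Origin at the middle of its underside, x along the peg. Not part of the job.
- blue_peg_3: Blue Y-section peg like the first, lying loose on the table. Origin at the middle of its underside, x along the peg. Not part of the job.
- blue_peg_4: Blue Y-section peg like the first, lying loose on the table. Origin at the middle of its underside, x along the peg. Not part of the job.
- clear_peg_1: Clear plastic T-head peg, 170 mm long, 12 mm wide (head 36 mm), 10 mm high, lying loose on the table. Origin at the middle of its underside, x along the peg. Not part of the job.
- clear_peg_2: Clear plastic T-head peg, 170 mm long, 12 mm wide (head 36 mm), 10 mm high, lying loose on the table. Origin at the middle of its underside, x along the peg. Not part of the job.
- mallet: Steel peg mallet with a black rubber grip, about 280 mm long, head 86 mm wide and 36 mm high, lying on the table beyond the clamp. Origin on the table below the shaft, x along the shaft to the head. Not part of the job.
- mug: Blue ceramic mug, 80 mm across, 90 mm tall, standing on the table. Origin at the centre of its underside. Not part of the job.

How it is judged:
By the outcome, as a careful person would: the job done as asked, in the order asked, and still so for the second after the job is handed in, with the robot touching nothing.
It also fails if it takes over 32 s, if anything falls off the work surface, if the arm or the gripper's body presses on something with over 40 N, if the wrist force passes 120 N, or if a joint passes its speed limit or range.

## Working session

There is one attempt and no reset: what is moved stays moved. The work goes in short steps, Python scripts to look and compute and a tool call to move; the robot and the scene stay as the last step left them, time stands still between calls to the robot, and variables do not carry over. Pictures are saved under pics/ and viewed, at most 10 in all, crops included, and the job is handed in when it is done.

Besides the shell and the picture viewer there is one more tool, called after "Emit:" as name([rows], argument=value, ...), one row to a line, values as JSON. step_arm: Moves the arm, as the interface text tells. Shifts and turns lie within -1 to 1; 1 stands for 0.1 m of shift or 90 degrees of turn. Its arguments: {"type":"object","properties":{"plan":{"type":"array"},"grip_force":{"type":"number"}},"required":["plan"]}

```bash
mkdir -p pics; cat > h.py <<'E'
import numpy as np, cv2
from station import telemetry, viewer, ctrl
def cloud(p):
    z=p["z_map"]; v,u=np.mgrid[:z.shape[0],:z.shape[1]]
    c=np.stack([(u-p["cx"])/p["fx"]*z,(v-p["cy"])/p["fy"]*z,z],-1)
    w=(c-np.array(p["t"]))@np.array(p["R"]); w[z==0]=np.nan
    return w
E
python3 - <<'E'
from h import *
o=telemetry.get_obs(); print(o["ee_pos"],o["eef_rot"],o["grip_width"],ctrl.tcp_to_tips)
ims=[]
for n in("scene","side"):
    p=viewer.camera(n); w=cloud(p); np.save(n+"_w.npy",w); cv2.imwrite(n+".png",p["img"][...,::-1]); 
    cv2.imwrite(f"pics/{n}.png",p["img"][...,::-1])
    for t in("clamp","tab_top","release","push_face"):
        print(n,t,[(r["rect"],round(r["score"],2)) for r in viewer.recognise(t,p)[:2]])
    hsv=cv2.cvtColor(p["img"],cv2.COLOR_RGB2HSV); H,S,V=hsv[...,0].astype(int),hsv[...,1],hsv[...,2]
    for nm,m in(("red",((H<4)|(H>174))&(S>150)&(V>80)),("orange",(H>=6)&(H<20)&(S>150)&(V>100))):
        k,l,st,c=cv2.connectedComponentsWithStats(m.astype(np.uint8))
        for i in range(1,k):
            if st[i,4]>40:
                q=w[l==i]; print(n,nm,st[i],np.nanmedian(q,0).round(3),np.nanpercentile(q,3,axis=0).round(3),np.nanpercentile(q,97,axis=0).round(3))
E
```

```text
[ 0.18012893 -0.51942     0.22190789] [-3.14048420e+00 -9.46289068e-05  3.33790772e-01] 0.0943033577663127 0.017
scene clamp [([197.1, 145.6, 321.4, 256.2], 0.69)]
scene tab_top [([244.6, 173.7, 258.7, 187.7], 0.7)]
scene release [([243.4, 171.2, 256.9, 188.6], 0.42)]
scene push_face [([237.3, 169.8, 274.9, 212.5], 0.96)]
scene red [241 173  17  17 128] [ 0.566 -0.083  0.083] [ 0.543 -0.102  0.07 ] [ 0.585 -0.069  0.086]
scene orange [100  75  32  39 609] [ 0.508 -0.67   0.08 ] [ 0.473 -0.709  0.007] [ 0.531 -0.661  0.123]
scene orange [206 144  27  29 383] [ 0.542 -0.205  0.084] [ 0.5   -0.275  0.002] [ 0.577 -0.193  0.092]
scene orange [238 173  39  40 777] [ 0.586 -0.037  0.074] [ 0.545 -0.1    0.017] [ 0.601 -0.009  0.117]
scene orange [  23  187  105   85 3901] [ 0.924 -0.387  0.072] [ 0.847 -0.505  0.037] [ 0.991 -0.263  0.107]
scene orange [231 199  71  53 379] [0.63  0.024 0.015] [ 0.613 -0.095  0.013] [0.645 0.12  0.018]
scene orange [500 214  12  48 173] [0.321 0.561 0.031] [0.249 0.552 0.027] [0.379 0.59  0.034]
scene orange [297 222  20  21 167] [0.592 0.12  0.015] [0.563
[... 196 characters left out ...]
0, 191.0, 281.3, 199.0], 0.54)]
side push_face [([233.6, 176.4, 279.1, 197.9], 0.37)]
side red [269 186  13  13  92] [ 0.555 -0.08   0.081] [ 0.541 -0.101  0.069] [ 0.578 -0.061  0.084]
side orange [251  78  21  13  42] [ 0.965 -0.452  0.095] [ 0.955 -0.504  0.09 ] [ 0.974 -0.396  0.101]
side orange [240  83  44  33 179] [ 0.901 -0.391  0.097] [ 0.884 -0.504  0.039] [ 0.985 -0.268  0.103]
side orange [380 104  15  27 231] [ 0.497 -0.664  0.061] [ 0.48  -0.675  0.004] [ 0.523 -0.657  0.102]
side orange [295 164  22  27 293] [ 0.531 -0.203  0.081] [ 0.497 -0.284 -0.   ] [ 0.578 -0.191  0.091]
side orange [251 184  35  34 610] [ 0.549 -0.034  0.068] [ 0.532 -0.093  0.018] [ 0.597 -0.007  0.115]
```

View pics/scene.png

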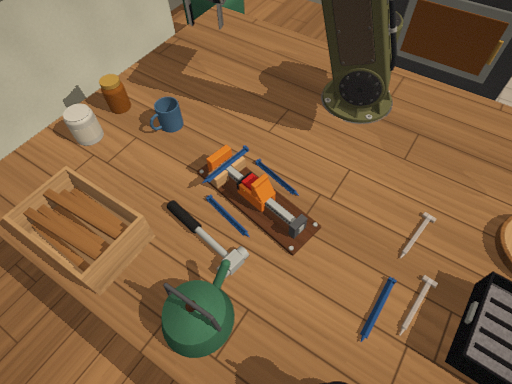

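View pics/side.png

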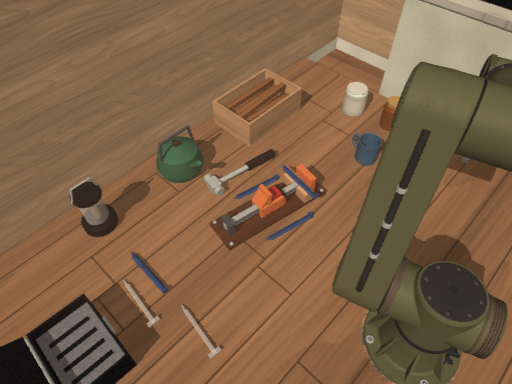

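```bash
python3 - <<'E'
from h import *
w=np.concatenate([np.load(n+"_w.npy").reshape(-1,3) for n in("scene","side")])
im=np.concatenate([cv2.cvtColor(cv2.imread(n+".png"),cv2.COLOR_BGR2HSV).reshape(-1,3) for n in("scene","side")])
box=(abs(w[:,0]-.57)<.2)&(abs(w[:,1]+.05)<.26)
m=box&(w[:,2]>.008)&(w[:,2]<.02)&(im[:,2]<130)&~((im[:,0]>90)&(im[:,0]<130)&(im[:,1]>80))
g=np.zeros((500,500),np.uint8)
ij=((w[m][:,:2]-[.35,-.35])*800).astype(int); g[ij[:,1],ij[:,0]]=255
g=cv2.morphologyEx(g,cv2.MORPH_CLOSE,np.ones((15,15)))
k,l,st,c=cv2.connectedComponentsWithStats(g); i=1+np.argmax(st[1:,4])
pts=np.argwhere(l==i)[:,::-1]/800+[.35,-.35]
r=cv2.minAreaRect((pts*1000).astype(np.float32)); print("base rect mm",r)
b=box&(w[:,2]>.05)&(w[:,2]<.125)&(im[:,1]<70)&(w[:,1]<.15)
q=w[b]; e=q[(q[:,2]>.058)&(q[:,1]>.02)]; print("endstop",len(e),np.median(e,0),e.min(0),e.max(0))
t=q[q[:,2]<.058]; 
print("bar",len(t),np.median(t,0),cv2.fitLine(t[:,:2].astype(np.float32),cv2.DIST_HUBER,0,.01,.01).ravel())
hi=box&(im[:,0]<20)&(im[:,1]>150)&(w[:,2]>.105)&(w[:,2]<.125); print("post top",w[hi].mean(0),hi.sum())
fj=box&(im[:,0]<20)&(im[:,1]>150)&(w[:,2]>.08)&(w[:,1]<-.15); print("fixed top",w[fj].mean(0))
rt=box&((im[:,0]<4)|(im[:,0]>174))&(im[:,1]>150)&(w[:,2]>.078)&(w[:,2]<.088); print("tab",w[rt].mean(0),cv2.minAreaRect((w[rt][:,:2]*1000).astype(np.float32)))
E
```

```text
base rect mm ((570.5143432617188, -33.638397216796875), (341.26837158203125, 124.61463928222656), 78.97046661376953)
endstop 267 [0.59686896 0.09599446 0.06598535] [0.57135133 0.02157591 0.05816498] [0.62278262 0.11166642 0.07245829]
bar 697 [0.58025775 0.0109387  0.05452617] [ 0.20048481  0.9796968   0.57315063 -0.02905668]
post top [ 0.5696138  -0.04207264  0.11350722] 222
fixed top [ 0.53744729 -0.2073088   0.08770511]
tab [ 0.56230199 -0.08098056  0.0825967 ] ((562.3517456054688, -78.73468017578125), (35.71589660644531, 42.50248336791992), 77.87661743164062)
```

Emit:
step_arm([
  {"rz": 0.0835,"claw": 1},
  {"rz": 0.0835,"claw": 1},
  {"rz": 0.0835,"claw": 1},
  {"rz": 0.0835,"claw": 1},
  {"dx": 0.2,"dy": -0.35,"claw": 1},
  {"dx": 0.2,"dy": -0.35,"claw": 1},
  {"dx": 0.2,"dy": -0.35,"claw": 1},
  {"dx": 0.2,"dy": -0.35,"claw": 1},
  {"dx": 0.2,"dy": -0.35,"claw": 1},
  {"claw": 1},
], grip_force=20)

```text
$.plan[0]: bad value
```

Emit:
step_arm([
  {"dx": 0,"dy": 0,"dz": 0,"rx": 0,"ry": 0,"rz": 0.0835,"claw": 1},
  {"dx": 0,"dy": 0,"dz": 0,"rx": 0,"ry": 0,"rz": 0.0835,"claw": 1},
  {"dx": 0,"dy": 0,"dz": 0,"rx": 0,"ry": 0,"rz": 0.0835,"claw": 1},
  {"dx": 0,"dy": 0,"dz": 0,"rx": 0,"ry": 0,"rz": 0.0835,"claw": 1},
  {"dx": 0.2,"dy": -0.35,"dz": 0,"rx": 0,"ry": 0,"rz": 0,"claw": 1},
  {"dx": 0.2,"dy": -0.35,"dz": 0,"rx": 0,"ry": 0,"rz": 0,"claw": 1},
  {"dx": 0.2,"dy": -0.35,"dz": 0,"rx": 0,"ry": 0,"rz": 0,"claw": 1},
  {"dx": 0.2,"dy": -0.35,"dz": 0,"rx": 0,"ry": 0,"rz": 0,"claw": 1},
  {"dx": 0.2,"dy": -0.35,"dz": 0,"rx": 0,"ry": 0,"rz": 0,"claw": 1},
  {"dx": 0,"dy": 0,"dz": 0,"rx": 0,"ry": 0,"rz": 0,"claw": 1},
], grip_force=20)

```text
time_s: 1.5
ee_pos: [0.3137, -0.3641, 0.2227]
eef_rot: [-3.141, -0.001, -0.187]
force: [-0.5, -0.8, 0.2]
grip_width: 0.0173
grip_force: 0.0
```

Emit:
step_arm([
  {"dx": 0.21,"dy": -0.363,"dz": 0,"rx": 0,"ry": 0,"rz": 0,"claw": 1},
  {"dx": 0.21,"dy": -0.363,"dz": 0,"rx": 0,"ry": 0,"rz": 0,"claw": 1},
  {"dx": 0.21,"dy": -0.363,"dz": 0,"rx": 0,"ry": 0,"rz": 0,"claw": 1},
  {"dx": 0.21,"dy": -0.363,"dz": 0,"rx": 0,"ry": 0,"rz": 0,"claw": 1},
  {"dx": 0.21,"dy": -0.363,"dz": 0,"rx": 0,"ry": 0,"rz": 0,"claw": 1},
  {"dx": 0.21,"dy": -0.363,"dz": 0,"rx": 0,"ry": 0,"rz": 0,"claw": 1},
  {"dx": 0.21,"dy": -0.363,"dz": 0,"rx": 0,"ry": 0,"rz": 0,"claw": 1},
  {"dx": 0.21,"dy": -0.363,"dz": 0,"rx": 0,"ry": 0,"rz": 0,"claw": 1},
  {"dx": 0.21,"dy": -0.363,"dz": 0,"rx": 0,"ry": 0,"rz": 0,"claw": 1},
  {"dx": 0,"dy": 0,"dz": 0,"rx": 0,"ry": 0,"rz": 0,"claw": 1},
])

```text
time_s: 2.5
ee_pos: [0.561, -0.0792, 0.2219]
eef_rot: [-3.141, 0.0, -0.187]
force: [-0.3, 0.2, 0.2]
grip_width: 0.0006
grip_force: 0.0
```

```bash
python3 - <<'E'
from h import *
from scipy.spatial.transform import Rotation as Ro
o=telemetry.get_obs(); print(o["ee_pos"],o["eef_rot"],o["grip_width"],o["force"])
p=viewer.camera("wrist"); z=p["z_map"]; v,u=np.mgrid[:z.shape[0],:z.shape[1]]
c=np.stack([(u-p["cx"])/p["fx"]*z,(v-p["cy"])/p["fy"]*z,z],-1); T=np.array(p["tool_from_camera"])
tl=c@T[:3,:3].T+T[:3,3]; w=tl@Ro.from_euler("xyz",o["eef_rot"]).as_matrix().T+o["ee_pos"]
hsv=cv2.cvtColor(p["img"],cv2.COLOR_RGB2HSV).astype(int)
m=((hsv[...,0]<4)|(hsv[...,0]>174))&(hsv[...,1]>150)&(z>0)&(w[...,2]>.078)&(w[...,2]<.088)
print(m.sum(),w[m].mean(0) if m.any() else 0)
if m.sum()>20: print(cv2.minAreaRect((w[m][:,:2]*1000).astype(np.float32)))
cv2.imwrite("pics/w1.png",p["img"][...,::-1])
E
```

```text
[ 0.5609796  -0.07924661  0.22188596] [-3.14114574e+00  2.68438701e-04 -1.87486747e-01] 0.0005641365099057667 [-0.33181175  0.15822769  0.16875698]
1380 [ 0.56602272 -0.07531267  0.08316388]
((565.4461669921875, -75.11528015136719), (39.81953048706055, 39.8751106262207), 78.84847259521484)
```

View pics/w1.png

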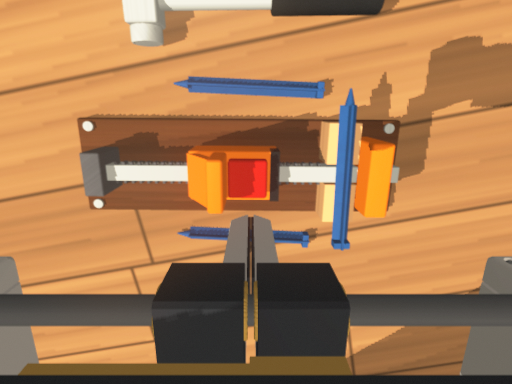

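Emit:
step_arm([
  {"dx": 0.03,"dy": 0,"dz": 0.35,"rx": 0,"ry": 0,"rz": 0,"claw": 1},
  {"dx": 0,"dy": 0,"dz": 0.4,"rx": 0,"ry": 0,"rz": 0,"claw": 1},
  {"dx": 0,"dy": 0,"dz": 0.3,"rx": 0,"ry": 0,"rz": 0,"claw": 1},
  {"dx": 0,"dy": 0,"dz": 0.1,"rx": 0,"ry": 0,"rz": 0,"claw": 1},
  {"dx": 0,"dy": 0,"dz": 0.04,"rx": 0,"ry": 0,"rz": 0,"claw": 1},
  {"dx": 0,"dy": 0,"dz": 0.04,"rx": 0,"ry": 0,"rz": 0,"claw": 1},
  {"dx": 0,"dy": 0,"dz": 0.03,"rx": 0,"ry": 0,"rz": 0,"claw": 1},
  {"dx": 0,"dy": 0,"dz": 0.03,"rx": 0,"ry": 0,"rz": 0,"claw": 1},
  {"dx": 0,"dy": 0,"dz": 0.02,"rx": 0,"ry": 0,"rz": 0,"claw": 1},
  {"dx": 0,"dy": 0,"dz": 0,"rx": 0,"ry": 0,"rz": 0,"claw": 1},
])

```text
time_s: 3.55
ee_pos: [0.5625, -0.0826, 0.0919]
eef_rot: [3.141, -0.002, -0.191]
force: [1.1, -2.3, 3.4]
grip_width: 0.0003
grip_force: 1.7
```

Emit:
step_arm([
  {"dx": 0,"dy": 0.03,"dz": 0,"rx": 0,"ry": 0,"rz": 0,"claw": 1},
  {"dx": 0,"dy": 0.02,"dz": 0.02,"rx": 0,"ry": 0,"rz": 0,"claw": 1},
  {"dx": 0,"dy": 0,"dz": 0.02,"rx": 0,"ry": 0,"rz": 0,"claw": 1},
  {"dx": 0,"dy": 0,"dz": 0,"rx": 0,"ry": 0,"rz": 0,"claw": 1},
])

```text
time_s: 3.95
ee_pos: [0.5615, -0.0876, 0.0887]
eef_rot: [3.141, -0.001, -0.191]
force: [-3.3, 1.0, 17.5]
grip_width: 0.0007
grip_force: 8.4
```

Emit:
step_arm([
  {"dx": 0,"dy": 0,"dz": 0.01,"rx": 0,"ry": 0,"rz": 0,"claw": 1},
  {"dx": 0,"dy": 0,"dz": 0,"rx": 0,"ry": 0,"rz": 0,"claw": 1},
])

```text
time_s: 4.15
ee_pos: [0.5617, -0.0877, 0.0884]
eef_rot: [3.141, -0.002, -0.191]
force: [-6.5, -0.4, 25.0]
grip_width: 0.0006
grip_force: 12.2
```

Emit:
step_arm([
  {"dx": 0,"dy": 0,"dz": -0.03,"rx": 0,"ry": 0,"rz": 0,"claw": 1},
  {"dx": 0,"dy": 0,"dz": -0.02,"rx": 0,"ry": 0,"rz": 0,"claw": 1},
  {"dx": 0,"dy": -0.04,"dz": 0,"rx": 0,"ry": 0,"rz": 0,"claw": 1},
  {"dx": 0,"dy": -0.06,"dz": 0,"rx": 0,"ry": 0,"rz": 0,"claw": 1},
  {"dx": 0,"dy": -0.1,"dz": 0,"rx": 0,"ry": 0,"rz": 0,"claw": 1},
  {"dx": 0,"dy": -0.1,"dz": 0,"rx": 0,"ry": 0,"rz": 0,"claw": 1},
  {"dx": 0,"dy": -0.1,"dz": 0,"rx": 0,"ry": 0,"rz": 0,"claw": 1},
  {"dx": 0,"dy": -0.1,"dz": 0,"rx": 0,"ry": 0,"rz": 0,"claw": 1},
  {"dx": 0,"dy": -0.1,"dz": 0,"rx": 0,"ry": 0,"rz": 0,"claw": 1},
  {"dx": 0,"dy": 0,"dz": 0,"rx": 0,"ry": 0,"rz": 0,"claw": 1},
])

```text
time_s: 5.15
ee_pos: [0.5727, -0.0269, 0.0915]
eef_rot: [-3.141, -0.0, -0.19]
force: [-1.2, 0.0, -0.7]
grip_width: 0.0004
grip_force: 0.0
```

Emit:
step_arm([
  {"dx": 0,"dy": -0.08,"dz": 0,"rx": 0,"ry": 0,"rz": 0,"claw": 1},
  {"dx": 0,"dy": -0.06,"dz": 0,"rx": 0,"ry": 0,"rz": 0,"claw": 1},
  {"dx": 0,"dy": -0.04,"dz": 0,"rx": 0,"ry": 0,"rz": 0,"claw": 1},
  {"dx": 0,"dy": -0.04,"dz": 0,"rx": 0,"ry": 0,"rz": 0,"claw": 1},
])

```text
time_s: 5.55
ee_pos: [0.5768, -0.0066, 0.0916]
eef_rot: [3.142, -0.0, -0.191]
force: [-0.4, -3.5, 0.0]
grip_width: 0.0003
grip_force: 1.6
```

```bash
python3 - <<'E'
from h import *
p=viewer.camera("scene"); cv2.imwrite("pics/s2.png",cv2.resize(p["img"][130:270,180:340,::-1],None,fx=4,fy=4))
E
```

```text
(no output)
```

View pics/s2.png

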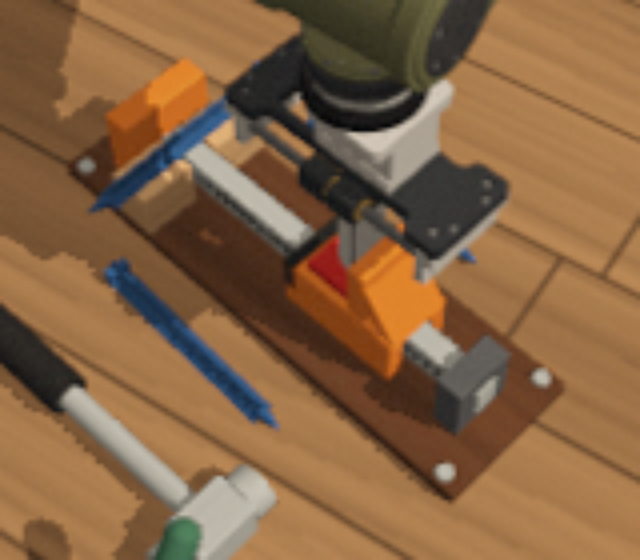

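The jaw body (rear edge around (410,350) in the crop) has moved with the finger and is still about 25 mm short of the stop at (470,385). The peg and the other objects haven't moved.

Emit:
step_arm([
  {"dx": 0,"dy": -0.06,"dz": 0,"rx": 0,"ry": 0,"rz": 0,"claw": 1},
  {"dx": 0,"dy": -0.06,"dz": 0,"rx": 0,"ry": 0,"rz": 0,"claw": 1},
  {"dx": 0,"dy": -0.04,"dz": 0,"rx": 0,"ry": 0,"rz": 0,"claw": 1},
  {"dx": 0,"dy": -0.03,"dz": 0,"rx": 0,"ry": 0,"rz": 0,"claw": 1},
])

```text
time_s: 6.0
ee_pos: [0.5805, 0.0122, 0.0915]
eef_rot: [-3.142, -0.0, -0.191]
force: [1.9, -4.3, 1.0]
grip_width: 0.0004
grip_force: 1.6
```

Emit:
step_arm([
  {"dx": 0,"dy": -0.03,"dz": 0,"rx": 0,"ry": 0,"rz": 0,"claw": 1},
  {"dx": 0,"dy": -0.03,"dz": 0,"rx": 0,"ry": 0,"rz": 0,"claw": 1},
  {"dx": 0,"dy": -0.02,"dz": 0,"rx": 0,"ry": 0,"rz": 0,"claw": 1},
])

```text
time_s: 6.3
ee_pos: [0.582, 0.0199, 0.0916]
eef_rot: [-3.141, -0.0, -0.191]
force: [2.9, -3.4, 2.1]
grip_width: 0.0004
grip_force: 1.6
```

Emit:
step_arm([
  {"dx": 0,"dy": -0.03,"dz": 0,"rx": 0,"ry": 0,"rz": 0,"claw": 1},
  {"dx": 0,"dy": -0.03,"dz": 0,"rx": 0,"ry": 0,"rz": 0,"claw": 1},
  {"dx": 0,"dy": -0.02,"dz": 0,"rx": 0,"ry": 0,"rz": 0,"claw": 1},
])

```text
time_s: 6.6
ee_pos: [0.5834, 0.0278, 0.0915]
eef_rot: [-3.142, -0.0, -0.191]
force: [1.3, -3.3, 1.9]
grip_width: 0.0007
grip_force: 1.6
```

Emit:
step_arm([
  {"dx": 0,"dy": -0.03,"dz": 0,"rx": 0,"ry": 0,"rz": 0,"claw": 1},
  {"dx": 0,"dy": -0.02,"dz": 0,"rx": 0,"ry": 0,"rz": 0,"claw": 1},
  {"dx": 0,"dy": -0.02,"dz": 0,"rx": 0,"ry": 0,"rz": 0,"claw": 1},
])

```text
time_s: 6.9
ee_pos: [0.5839, 0.0301, 0.0916]
eef_rot: [3.134, 0.001, -0.192]
force: [-11.7, -48.1, 10.3]
grip_width: 0.0003
grip_force: 25.1
```

The force jumped to 48 N, so the jaw is on its stop. I'll back off and lift clear.

Emit:
step_arm([
  {"dx": 0,"dy": 0.05,"dz": 0,"rx": 0,"ry": 0,"rz": 0,"claw": 1},
  {"dx": 0,"dy": 0.05,"dz": 0,"rx": 0,"ry": 0,"rz": 0,"claw": 1},
  {"dx": 0,"dy": 0,"dz": -0.2,"rx": 0,"ry": 0,"rz": 0,"claw": 1},
  {"dx": 0,"dy": 0,"dz": -0.4,"rx": 0,"ry": 0,"rz": 0,"claw": 1},
  {"dx": 0,"dy": 0,"dz": -0.4,"rx": 0,"ry": 0,"rz": 0,"claw": 1},
  {"dx": 0,"dy": 0.3,"dz": -0.3,"rx": 0,"ry": 0,"rz": 0,"claw": 1},
  {"dx": 0,"dy": 0.3,"dz": 0,"rx": 0,"ry": 0,"rz": 0,"claw": 1},
  {"dx": 0,"dy": 0,"dz": 0,"rx": 0,"ry": 0,"rz": 0,"claw": 1},
])

```text
time_s: 7.7
ee_pos: [0.571, -0.0363, 0.2221]
eef_rot: [-3.141, -0.001, -0.193]
force: [0.3, 0.6, -0.7]
grip_width: 0.0007
grip_force: 0.0
```

```bash
python3 - <<'E'
from h import *
p=viewer.camera("wrist"); cv2.imwrite("pics/w3.png",p["img"][...,::-1])
p=viewer.camera("scene"); w=cloud(p)
h=cv2.cvtColor(p["img"],cv2.COLOR_RGB2HSV).astype(int)
m=((h[...,0]<4)|(h[...,0]>174))&(h[...,1]>150)&(abs(w[...,0]-.58)<.05)&(abs(w[...,1]-.03)<.08)
print(m.sum(),np.nanpercentile(w[m],[10,50,90],axis=0).round(4))
E
```

```text
126 [[0.5687 0.0027 0.0711]
 [0.5866 0.013  0.0731]
 [0.6007 0.024  0.0753]]
```

View pics/w3.png

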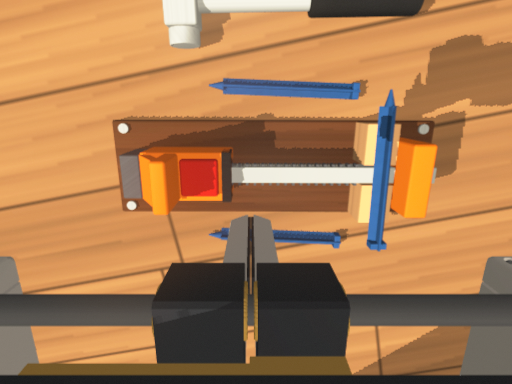

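The jaw, with its post at (155,180), sits against the stop at (130,176). The tab at (198,178) measures 73 mm high, so it is down. The pegs and mallet are where they were.

```bash
python3 -c "from station import hand_in; print(hand_in())"
```

```text
the job is handed in; nothing more can be done
None
```

The clamp is open: I pressed the red tab fully down, then pushed the orange jaw back against its stop and left it there, and nothing else in view moved; the job is handed in, but no verdict was returned.

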